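# Post a specimen case through the spring flap of the drop box

## Task

Push the drop box's spring flap open with one finger and, keeping that finger against the flap so that it stays open, push the specimen case lying on the tray over the sill with the other finger until it drops into the box. The case must not be picked up or used to shove the flap open. Then withdraw so that the flap springs shut, leaving everything else on the desk where it is.

Things in the scene. Friction and masses are not known exactly. Their poses are not given: they have to be found in the camera images.
- dropbox: White-painted steel specimen drop box, 310 mm long, 190 mm wide, fixed to the table. Origin on the table, below the middle of the sill. +x points level from the tray over the sill into the box (the way a case is pushed), +y left of that, +z up. Inside, x = 0 to 140 mm, 180 mm wide, floor 6 mm above the table: a case whose middle is pushed past the sill tips and drops there.
- tray_mid (a point): Middle of the flat tray on which the case lies: 82 mm before the sill, 120 mm above the table. The tray runs from 165 mm before the sill up to the sill, 180 mm wide between side lips 12 mm tall. Axes as the drop box.
- sill (a point): The middle of the sill, the edge where the tray ends and the mouth begins: 120 mm above the table, level with the tray. The mouth reaches from here 80 mm along +x, 180 mm wide between two sloping cheeks; it is open from above once the flap is pushed in. Axes as the drop box.
- hood_mid (a point): Middle of the top of the flat hood behind the mouth: 113 mm past the sill, 169 mm above the table (49 mm above the tray). The hood runs from 82 to 145 mm past the sill, fixed; a clear window is in the wall below its back edge. Axes as the drop box.
- flap_hinge (a point): Middle of the flap's hinge pin, which runs across the box along its y axis: 80 mm past the sill, 45 mm above the tray, 165 mm above the table. Axes as the drop box.
- flap_edge (a point): Middle of the flap's rolled lower edge (6 mm thick, 88 mm from the hinge pin); it moves with the flap. Shut, it is just past the sill and level with the tray. A finger 5 mm above the tray, moved level along +x over the sill, meets the flap here and pushes it open; with the finger's front 65 mm past the sill the flap is about 0.7 rad open.
- flap (a joint): Spring flap over the mouth: steel plate 170 mm wide, 3 mm thick, reaching 90 mm from its hinge. Shut (0 rad) it slopes from the pin down to the sill, 29 degrees to the level. It swings down and inward; at 1.06 rad it hangs straight down, 1.25 rad is its stop. A spring shuts it once let go; 1 N at the edge starts it, 1 to 3 N holds it open.
- case_center (a point): Centre (half-way up, 11 mm above the tray) of the specimen case on the tray: hard white plastic, 40 mm along its x, 60 mm along its y, 22 mm tall, 50 to 100 g. It lies square or up to 0.2 rad askew, x towards the flap, its front 10 to 45 mm short of the sill, within 30 mm left or right of the middle of the tray. It slides when pushed.
- waiting_a: A second specimen case, same as the one on the tray, waiting on the table beside the drop box; to be left alone. Origin at the centre of its underside.
- waiting_b: A third specimen case, waiting on the table beside the drop box; to be left alone. Origin at the centre of its underside.
- jar: Capped specimen jar, 44 mm across, 65 mm tall, on the table beside the drop box; bystander. Origin at the centre of its underside.
- labels: Small roll of labels, 40 mm across, 14 mm tall, lying on the tray in the left corner of the end farthest from the flap; bystander. Origin at the centre of its underside.
- phone: Mobile phone, 72 x 150 x 8 mm, flat on the table to the robot's left; bystander. Origin at the centre of its underside.
- powerbank: White power bank, 65 x 105 x 16 mm, flat on the table to the robot's right; bystander. Origin at the centre of its underside.
- sanitiser: Hand sanitiser pump bottle, 60 mm across, 168 mm tall, to the robot's left; bystander. Origin at the centre of its underside.
- thermometer: Forehead thermometer lying on its side, about 70 x 140 x 36 mm, to the robot's right; bystander. Origin on its underside, below its head.
- tape: Roll of tape lying flat, 96 mm across, 24 mm tall, to the robot's right; bystander. Origin at the centre of its underside.

How it is judged:
By the outcome, as a careful person would: the job done as asked, in the order asked, and still so for the second after the job is handed in, with the robot touching nothing.
It also fails if it takes over 35 s, if anything falls off the work surface, if the arm or the gripper's body presses on something with over 40 N, if the wrist force passes 120 N, or if a joint passes its speed limit or range.

## Robot

A 6-joint arm with a two-finger parallel gripper is mounted at the origin on the work surface. World frame = base frame: x ahead of the robot, y to its left, z up, the work surface at z = 0. Lengths are in mm, angles in rad, forces in N, time in s.
With the tool pointing down it reaches from about 350 to 975 mm from the base axis. Payload 7.1 kg.
Tool frame: the origin (TCP) lies at the very end of the fingers, on their centre line; the grasp point (between the pads) lies 19 mm behind it (ctrl.grip_point_offset is the distance from the TCP to the grasp point, in mm); z points along the fingers, y is the direction in which the jaws open and shut (so a half turn about z gives the same grasp; the last joint's range is limited). The gripper opens to 88 mm and grips with 3 to 60 N. Pads are 20 mm wide; open, the fingers measure 115 mm over their backs; the gripper's body (75 mm by 178 mm) begins 61 mm behind the grasp point.
Start: joints at [1.111, 0.423, 1.63, -0, 1.089, -0.019], TCP at [266.632, 565.254, 222.675] pointing down, gripper open.
Joint ranges: [-3, 3], [-0.9, 2.11], [0.09, 2.58], [-1.31, 4.45], [0.11, 2.69], [-2.54, 2.54]. Speed limits (rad/s): [2.39, 2.39, 3.01, 3.14, 3.14, 3.14].

## Interface

Orientations are given as a rotation vector (axis times angle).
In Python, from workcell import ctrl gives the robot as it stands.
- The arm moves only by the tool move_arm, never from a script. Its argument "increments" is one flat list of numbers, 5 for each row, row after row: the closure in counts, from 0 (fully open) to 255 (shut), then the shift along the tool's x, y, z in mm, then the turn about the tool's z in degrees. In form: [grip, dx, dy, dz, yaw, grip, dx, dy, dz, yaw, ...]. A call has 1 to 12 rows; each row is the pose to reach, as a shift and turn from the pose measured when the call began, along the tool's axes at that moment; what a row does not reach only later rows make up. A row lasts 1/8 s, in which the tool goes at most 62.5 mm and 10.7 degrees, less where a joint would pass 70% of its speed; a pose out of reach is approached as far as the arm can. A call with a gripper value outside its range is refused whole. The fingers move at their own pace and stop on an object; the grip force is fixed at half the most. Time passes only in rows, so rows that repeat a pose let the fingers close. It gives the time, the measured TCP pose, the force and the opening at its end, in the units of the state.
- ctrl.get_obs(): the state, without advancing time (a new reading comes with each control period).
- ctrl.get_image(name): name is "scene" or "top" or "wrist"; returns a dict with "frame" (384x512x3 uint8, red, green, blue), "vertical_fov" (degrees; the focal length in pixels is half the picture's height over the tangent of half this angle, whatever the lens; pixels are square), "cx", "cy" (the principal point, pixels), "distortion" ([k1, k2, p1, p2, k3] as OpenCV has them; the pictures are not rectified), "pose" (4x4, takes a point from camera to world coordinates); the wrist camera has in their place "mount" (4x4, takes a point from camera to tool coordinates, whose origin is the TCP and whose axes are the flange's). Camera axes: x right, y down, z forward; pixel columns grow to the right and rows downward; lengths in mm; the calibration is good to about 2 mm. A picture is of the moment at which its call begins: read the wrist's pose just before it. There is no depth.
- ctrl.close_job(): hands the job in, once; it reports no verdict.
The state is a dict: "t": time; "qpos": joint angles; "qvel": joint speeds; "joint_torque": joint torques, N m; "ee_pos": TCP position; "orientation": TCP orientation; "ft_force": force on the tool from outside, world axes, zero at the start; "moment": the same for the moment, N m; "width": finger opening in mm.
Only numpy, scipy, OpenCV 4.12 (cv2) and the standard library are available. Lean on these libraries where they do the work, as an engineer would, in place of code of your own. Each camera call takes 0.05 s, during which the arm holds its last target.

## Working session

There is one attempt and no reset: what is moved stays moved. The work goes in short steps, Python scripts to look and compute and a tool call to move; the robot and the scene stay as the last step left them, time stands still between calls to the robot, and variables do not carry over. Pictures are saved under pics/ and viewed, and the job is handed in when it is done.

Besides the shell and the picture viewer there is one more tool, called after ">>>" in YAML: its name, and indented under it one key for each argument. move_arm: Moves the arm, as the interface text tells. Its arguments: {"type":"object","properties":{"increments":{"type":"array","items":{"type":"number"}}},"required":["increments"]}

```bash
ls; mkdir -p pics; cat > h.py <<'E'
import numpy as np,cv2
from workcell import ctrl
from scipy.spatial.transform import Rotation as R
def grab(n,f):
    o=ctrl.get_obs(); im=ctrl.get_image(n); cv2.imwrite('pics/'+f+'.png',im['frame'][:,:,::-1])
    im['o']=o; np.save('pics/'+f+'.npy',im,allow_pickle=True); return im
def load(f): return np.load('pics/'+f+'.npy',allow_pickle=True).item()
def pose(im):
    if 'pose' in im: return np.array(im['pose'])
    T=np.eye(4);T[:3,:3]=R.from_rotvec(im['o']['orientation']).as_matrix();T[:3,3]=im['o']['ee_pos']
    return T@np.array(im['mount'])
def K(im):
    f=im['frame'].shape[0]/2/np.tan(np.radians(im['vertical_fov'])/2)
    return np.array([[f,0,im['cx']],[0,f,im['cy']],[0,0,1.]]),np.array(im['distortion'],float)
def proj(im,P):
    T=np.linalg.inv(pose(im)); k,d=K(im)
    return cv2.projectPoints(np.array(P,float).reshape(-1,3),cv2.Rodrigues(T[:3,:3])[0],T[:3,3],k,d)[0].reshape(-1,2)
def onz(im,uv,z):
    k,d=K(im);T=pose(im)
    n=cv2.undistortPoints(np.array(uv,float).reshape(-1,1,2),k,d).reshape(-1,2)
    r=np.c_[n,np.ones(len(n))]@T[:3,:3].T
    return T[:3,3]+r*((z-T[2,3])/r[:,2])[:,None]
def crop(f,x0,y0,x1,y1,s,out):
    c=cv2.imread('pics/'+f+'.png')[y0:y1,x0:x1]; cv2.imwrite('pics/'+out+'.png',cv2.resize(c,None,fx=s,fy=s,interpolation=cv2.INTER_CUBIC))
E
python3 - <<'E'
from h import *
for n in ['scene','top','wrist']:
    im=grab(n,n+'0'); print(n,im['vertical_fov'],pose(im).round(2).tolist())
print(ctrl.get_obs())
E
```

```text
pics
scene 42.72538264182583 [[-0.62, 0.59, -0.51, 1275.21], [0.79, 0.48, -0.39, 569.15], [0.02, -0.64, -0.77, 1233.63], [0.0, 0.0, 0.0, 1.0]]
top 55.07884163879142 [[-0.01, -0.99, 0.17, 302.34], [-1.0, 0.01, 0.0, 13.58], [-0.01, -0.17, -0.99, 1297.87], [0.0, 0.0, 0.0, 1.0]]
wrist 59.801319376060164 [[0.43, 0.87, 0.26, 197.34], [0.9, -0.41, -0.12, 597.68], [-0.0, 0.28, -0.96, 383.14], [0.0, 0.0, 0.0, 1.0]]
{'t': 0.15, 'qpos': array([ 1.11100730e+00,  4.23693944e-01,  1.63046495e+00, -3.68255035e-05,
        1.08861224e+00, -1.90239725e-02]), 'qvel': array([ 1.12653456e-03, -1.42834436e-03, -3.31029124e-03, -2.73778195e-04,
        3.68803437e-04,  7.40361070e-05]), 'joint_torque': array([-2.03273949e-04, -5.44982171e+01, -2.73921329e+01,  6.43739523e-02,
        2.03733577e-02, -9.15055193e-05]), 'ee_pos': array([266.4601736 , 564.8947338 , 222.08183926]), 'orientation': array([-6.86680832e-01, -3.06537337e+00,  1.81036722e-03]), 'ft_force': array([-0.40694615, -0.99530212,  1.05589492]), 'moment': array([0.05057451, 0.03366163, 0.04667449]), 'width': 87.78412917794122}
```

View pics/scene0.png

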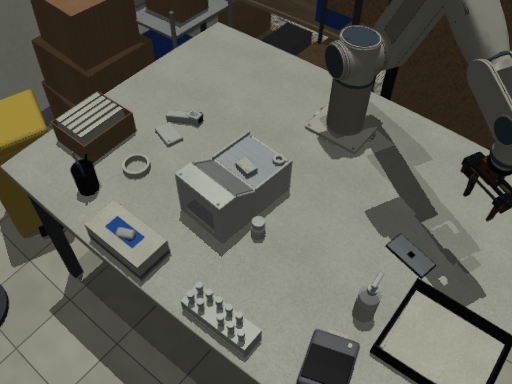

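View pics/top0.png

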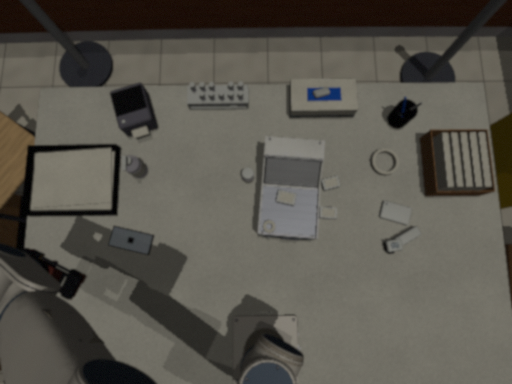

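View pics/wrist0.png

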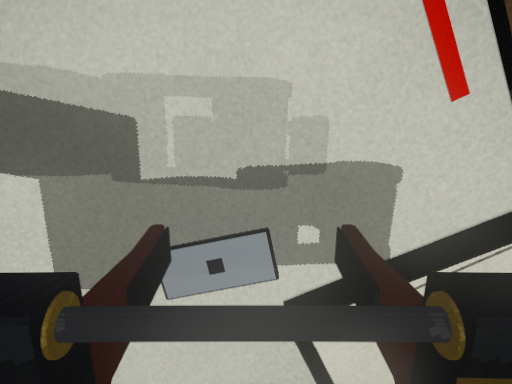

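```bash
python3 - <<'E'
from h import *
crop('top0',220,120,350,250,6,'t0c')
crop('scene0',160,120,310,250,5,'s0c')
im=load('top0')
print(R.from_rotvec(im['o']['orientation']).as_matrix().round(3))
E
```

```text
[[-0.904  0.427 -0.001]
 [ 0.427  0.904 -0.001]
 [ 0.    -0.001 -1.   ]]
```

View pics/t0c.png

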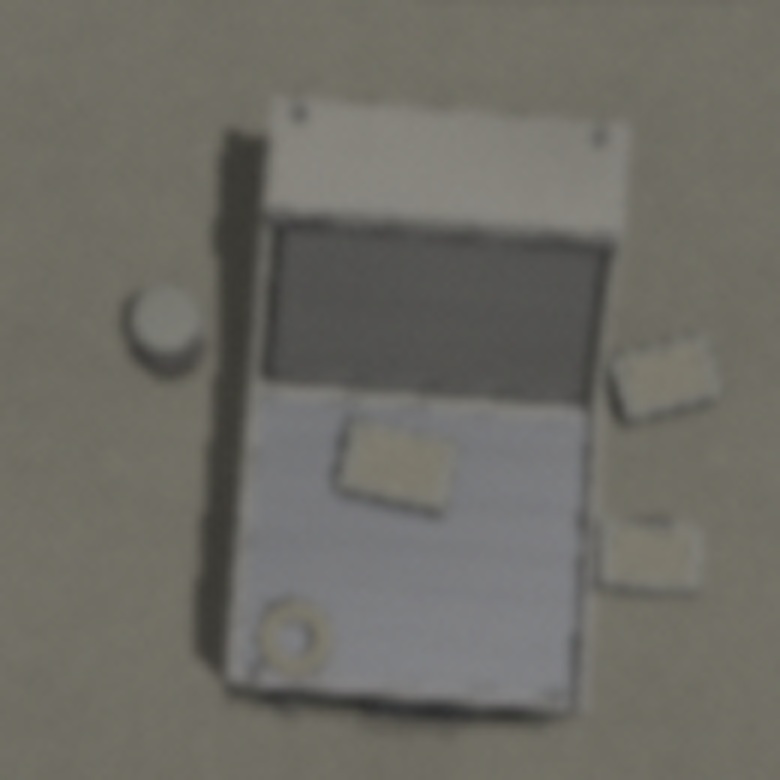

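View pics/s0c.png

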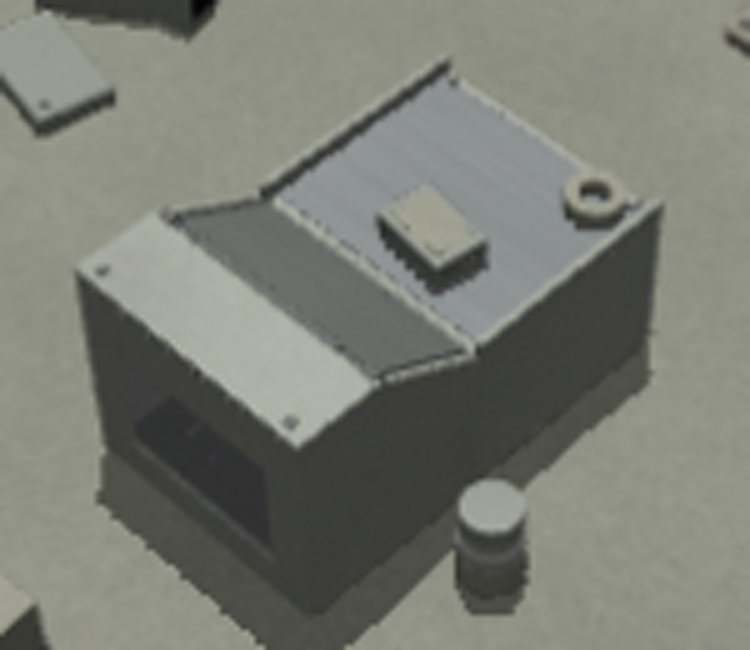

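```bash
python3 - <<'E'
from h import *
im=load('top0')
c=lambda *p:[(x/6+220-.4,y/6+120-.4) for x,y in p]
s=onz(im,c((262,382),(588,405)),120);print(s.round(1),'mid',s.mean(0))
h=onz(im,c((275,95),(630,122),(265,220),(615,238)),169);print(h.round(1))
k=onz(im,c((352,422),(455,443),(442,512),(340,488)),142);print(k.round(1),k.mean(0))
print(onz(im,c((235,685),(583,708)),132).round(1))
d=s[0]-s[1];print(np.degrees(np.arctan2(-d[0],d[1])))
E
```

```text
[[ 5.393e+02 -5.000e-01  1.200e+02]
 [ 5.242e+02 -1.771e+02  1.200e+02]] mid [531.7559719  -88.79978386 120.        ]
[[ 685.5   -9.2  169. ]
 [ 667.9 -197.9  169. ]
 [ 616.7   -2.8  169. ]
 [ 604.3 -187.1  169. ]]
[[ 512.6  -47.7  142. ]
 [ 500.5 -102.1  142. ]
 [ 463.6  -94.1  142. ]
 [ 477.2  -40.6  142. ]] [488.45862261 -71.14354753 142.        ]
[[ 374.7   16.4  132. ]
 [ 360.2 -166.1  132. ]]
-4.908568962551259
```

>>> move_arm:
  increments: [0,-20,-20,-40,3,0,-60,-60,-80,10,0,-105,-106,-80,17,0,-150,-152,-80,24,0,-195,-197,-80,31,0,-240,-243,-80,38,0,-285,-288,-80,45,0,-330,-333,-80,52,0,-375,-379,-80,58,0,-420,-424,-80,64,0,-455,-460,-80,68,0,-474,-479,-80,69.6]

```text
t: 1.65
ee_pos: [491.2, -73.3, 302.5]
orientation: [2.317, 2.12, -0.002]
ft_force: [0.5, 0.2, 1.0]
width: 88.1
```

```bash
python3 - <<'E'
from h import *
im=grab('wrist','w1');print(im['o']['t'],im['o']['ee_pos'],im['o']['width'],R.from_rotvec(im['o']['orientation']).as_matrix().round(3))
E
```

```text
1.65 [491.24563803 -73.30398486 302.49957295] 88.10079789805081 [[ 0.089  0.996 -0.   ]
 [ 0.996 -0.089 -0.001]
 [-0.001 -0.    -1.   ]]
```

View pics/w1.png

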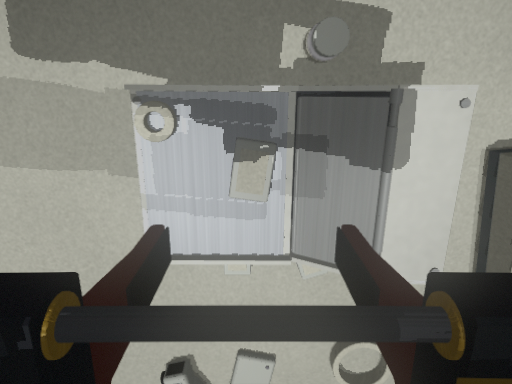

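```bash
python3 - <<'E'
from h import *
crop('w1',215,75,345,275,4,'w1a')
crop('w1',120,75,260,165,5,'w1b')
E
```

```text
(no output)
```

View pics/w1a.png

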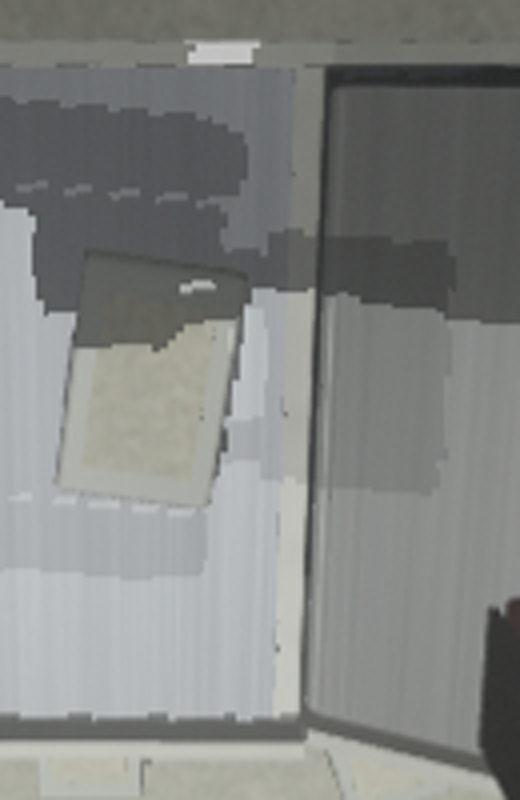

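```bash
python3 - <<'E'
from h import *
im=load('w1')
c=lambda *p:[(x/4+215-.4,y/4+75-.4) for x,y in p]
s=onz(im,c((325,70),(303,715)),120);print(s.round(1),np.linalg.norm(s[0]-s[1]),'mid',s.mean(0))
d=s[0]-s[1];yaw=np.arctan2(-d[0],d[1]);print(np.degrees(yaw))
k=onz(im,c((88,250),(246,275),(212,506),(57,487)),142)
m=s.mean(0)
ex=np.array([np.cos(yaw),np.sin(yaw)]);ey=np.array([-ex[1],ex[0]])
for q in list(k)+[k.mean(0)]:
  v=(q-m)[:2];print((v@ex).round(1),(v@ey).round(1),q.round(1))
print(np.linalg.norm(k[0]-k[1]),np.linalg.norm(k[1]-k[2]))
# project model box corners
P=[(0,90,0),(0,-90,0),(-165,90,12),(-165,-90,12),(0,90,12),(0,-90,12),(82,95,49),(82,-95,49),(145,95,49),(145,-95,49)]
W=[(m[0]+ex[0]*x+ey[0]*y,m[1]+ex[1]*x+ey[1]*y,120+z) for x,y,z in P]
f=cv2.imread('pics/w1.png')
for u in proj(im,W): cv2.drawMarker(f,tuple(int(round(t)) for t in u),(0,0,255),0,8,1)
cv2.imwrite('pics/w1p.png',cv2.resize(f,None,fx=1.5,fy=1.5))
E
```

```text
[[ 541.9   -1.9  120. ]
 [ 526.7 -177.1  120. ]] 175.79293913039206 mid [534.28984595 -89.48598919 120.        ]
-4.975560374597688
-58.0 46.9 [480.5 -37.7 142. ]
-20.0 40.8 [517.9 -47.1 142. ]
-27.6 -17.9 [ 505.3 -104.9  142. ]
-66.8 -12.7 [466.6 -96.4 142. ]
-43.1 14.3 [492.6 -71.5 142. ]
38.47679158652594 59.17307565950834
```

View pics/w1p.png

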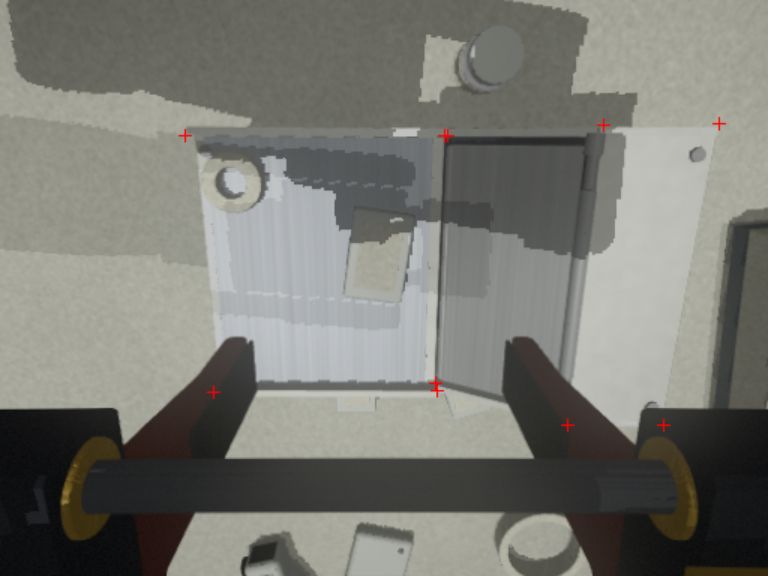

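>>> move_arm:
  increments: [0,2,-12,10,0,0,2,-12,45,0,0,2,-12,85,0,0,2,-12,120,0,0,2,-12,135,0,0,2,-12,140,0,0,2,-12,140,0]

```text
t: 2.58
ee_pos: [480.9, -72.3, 163.1]
orientation: [2.316, 2.118, -0.002]
ft_force: [-0.5, 0.7, 0.0]
width: 87.9
```

```bash
python3 - <<'E'
from h import *
im=grab('wrist','w2');print(im['o']['t'],im['o']['ee_pos'],im['o']['width'],im['o']['ft_force'])
crop('w2',60,0,420,384,1.8,'w2c')
E
```

```text
2.575 [480.91787005 -72.29001223 163.14344465] 87.85650173951728 [-0.45641362  0.72744676  0.03513844]
```

View pics/w2c.png

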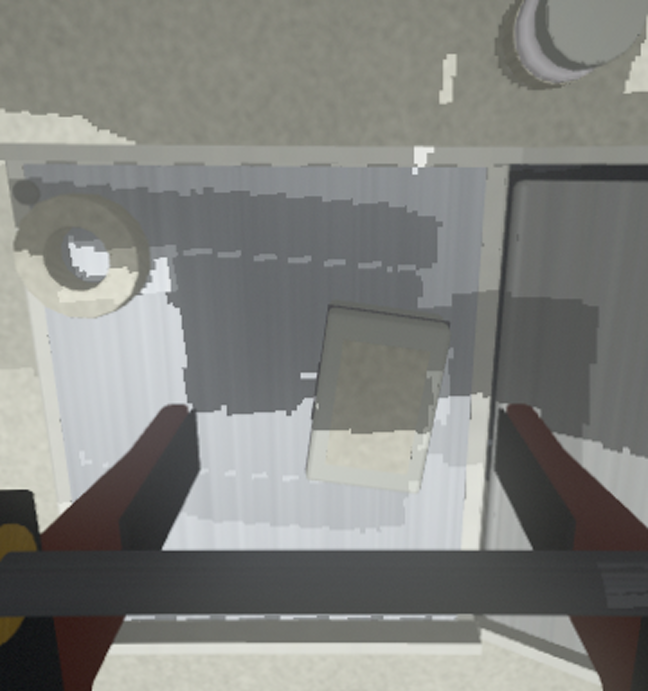

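```bash
python3 - <<'E'
from h import *
im=load('w2')
c=lambda *p:[(x/1.8+60-.3,y/1.8-.3) for x,y in p]
s=onz(im,c((506,168),(485,545)),120);print(s.round(1))
m=np.array([534.3,-89.5]);yaw=np.radians(-5)
ex=np.array([np.cos(yaw),np.sin(yaw)]);ey=np.array([-ex[1],ex[0]])
k=onz(im,c((328,307),(450,325),(417,493),(307,480)),142)
for q in list(s)+list(k)+[k.mean(0),im['o']['ee_pos']]:
  v=q[:2]-m;print((v@ex).round(1),(v@ey).round(1))
o=im['o'];Rm=R.from_rotvec(o['orientation']).as_matrix()
u=proj(im,[o['ee_pos']+Rm@np.array([x,y,0]) for y in(-44,44) for x in(-10,10)])
print(((u-[60,0])*1.8).round())
E
```

```text
[[ 540.6   -1.6  120. ]
 [ 530.4 -143.5  120. ]]
-1.4 88.1
0.8 -54.1
-59.1 47.2
-21.0 41.3
-29.5 -18.1
-66.9 -13.0
-44.1 14.3
-54.7 12.5
[[194. 469.]
 [189. 407.]
 [490. 469.]
 [494. 407.]]
```

>>> move_arm:
  increments: [0,2,-2,10,0,0,2,-2,22,0,0,2,-2,31,0,0,2,-2,36,0,0,2,-2,37,0,0,2,-2,37,0]

```text
t: 3.38
ee_pos: [479.6, -70.4, 126.4]
orientation: [2.316, 2.118, -0.001]
ft_force: [-0.4, 0.6, 1.0]
width: 87.8
```

```bash
cat >> h.py <<'E'
m=np.array([534.3,-89.5]);yaw=np.radians(-5)
ex=np.array([np.cos(yaw),np.sin(yaw)]);ey=np.array([-ex[1],ex[0]])
def st(o):
    v=o['ee_pos'][:2]-m; x=v@ex
    print('t',o['t'],'xb,yb',x.round(1),(v@ey).round(1),'z',o['ee_pos'][2].round(1),'w',o['width'].round(1),'front outer',(x+o['width']/2+13.5).round(1),'rear inner',(x-o['width']/2).round(1),'F',(o['ft_force']).round(1))
E
python3 - <<'E'
from h import *
im=grab('wrist','w3');st(im['o']);grab('scene','s3');crop('s3',160,100,320,230,5,'s3c')
E
```

```text
Traceback (most recent call last):
  File "h.py", line 29, in st
    print('t',o['t'],'xb,yb',x.round(1),(v@ey).round(1),'z',o['ee_pos'][2].round(1),'w',o['width'].round(1),'front outer',(x+o['width']/2+13.5).round(1),'rear inner',(x-o['width']/2).round(1),'F',(o['ft_force']).round(1))
                                                                                        ^^^^^^^^^^^^^^^^
AttributeError: 'float' object has no attribute 'round'
```

View pics/w3.png

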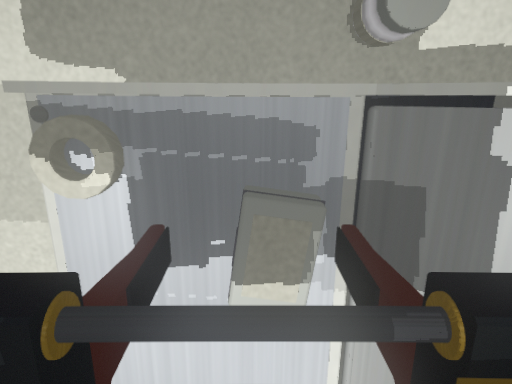

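>>> move_arm:
  increments: [0,0,4,0,0,0,0,9,0,0,0,0,14,0,0,0,0,19,0,0,0,0,24,0,0,0,0,28,0,0,0,0,30,0,0,0,0,30,0,0]

```text
t: 4.42
ee_pos: [509.7, -73.1, 126.7]
orientation: [2.316, 2.117, -0.001]
ft_force: [0.2, -0.1, 0.5]
width: 87.9
```

```bash
sed -i "s/o\['width'\].round(1)/round(o['width'],1)/" h.py
python3 - <<'E'
from h import *
im=grab('wrist','w4');st(im['o']);grab('scene','s4');crop('s4',160,100,320,230,5,'s4c')
E
```

```text
t 4.425 xb,yb -25.9 14.2 z 126.7 w 87.9 front outer 31.5 rear inner -69.8 F [ 0.2 -0.1  0.5]
```

View pics/w4.png

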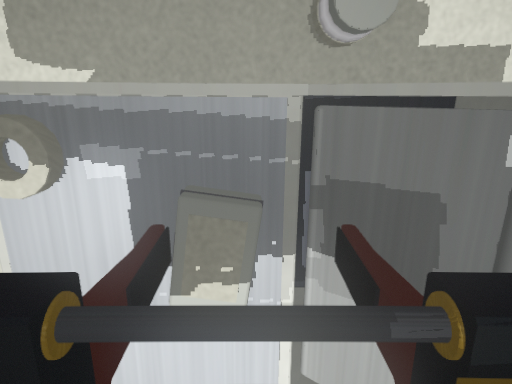

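View pics/s4c.png

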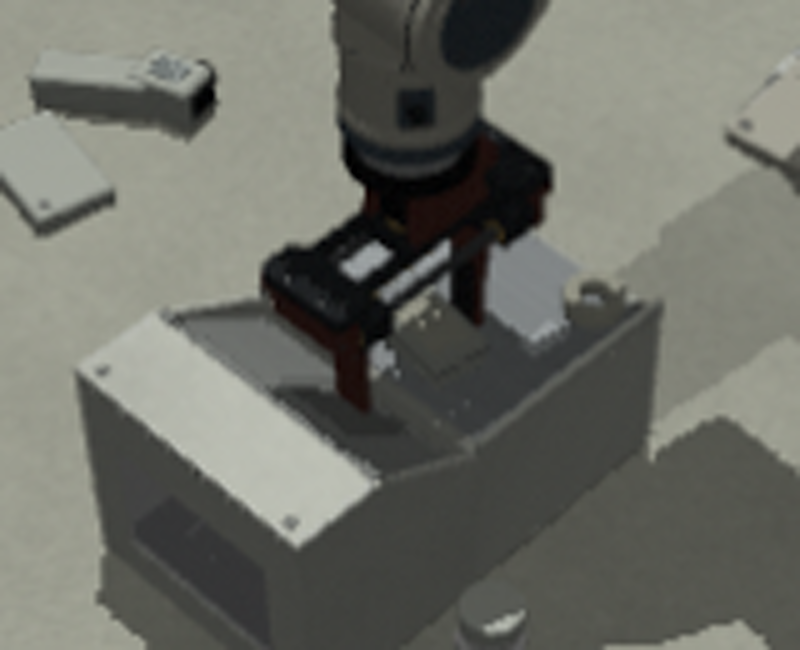

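>>> move_arm:
  increments: [0,0,3,0,0,0,0,6,0,0,0,0,9,0,0,0,0,12,0,0,0,0,15,0,0,0,0,18,0,0,0,0,22,0,0,0,0,26,0,0,0,0,30,0,0,0,0,34,0,0,0,0,37,0,0,0,0,37,0,0]

```text
t: 6.02
ee_pos: [546.7, -76.4, 126.8]
orientation: [2.315, 2.117, -0.0]
ft_force: [-3.0, 1.5, -0.2]
width: 87.9
```

```bash

python3 - <<'E'
from h import *
im=grab('wrist','w5');st(im['o']);grab('scene','s5');crop('s5',160,100,320,230,5,'s5c')
E
```

```text
t 6.025 xb,yb 11.3 14.1 z 126.8 w 87.9 front outer 68.7 rear inner -32.7 F [-3.   1.5 -0.2]
```

View pics/w5.png

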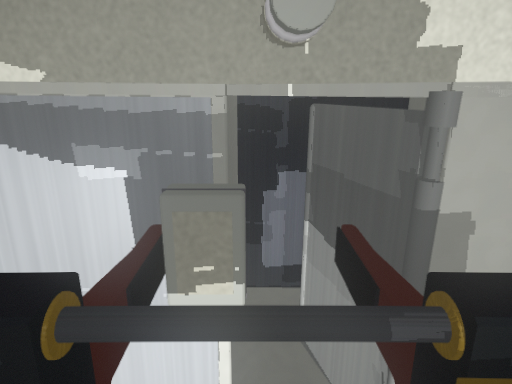

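View pics/s5c.png

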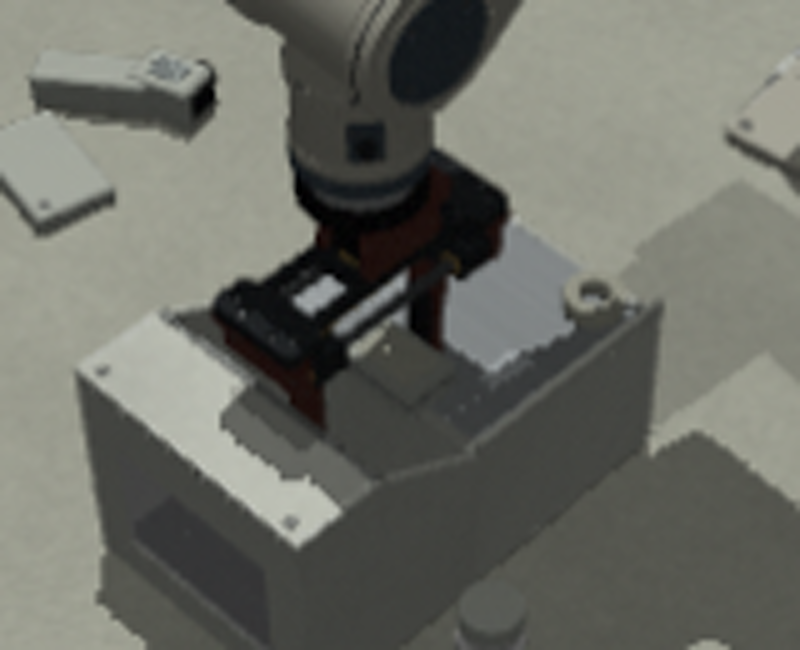

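>>> move_arm:
  increments: [6,0,2,0,0,12,0,3,0,0,18,0,4,0,0,24,0,5,0,0,30,0,6,0,0,36,0,7,0,0,36,0,7,0,0]

```text
t: 7.0
ee_pos: [553.6, -77.1, 126.9]
orientation: [2.315, 2.117, 0.0]
ft_force: [-3.8, -0.0, -0.3]
width: 75.4
```

```bash

python3 - <<'E'
from h import *
im=grab('wrist','w6');st(im['o'])
E
```

```text
t 7.0 xb,yb 18.2 14.1 z 126.9 w 75.4 front outer 69.4 rear inner -19.5 F [-3.8 -0.  -0.3]
```

View pics/w6.png

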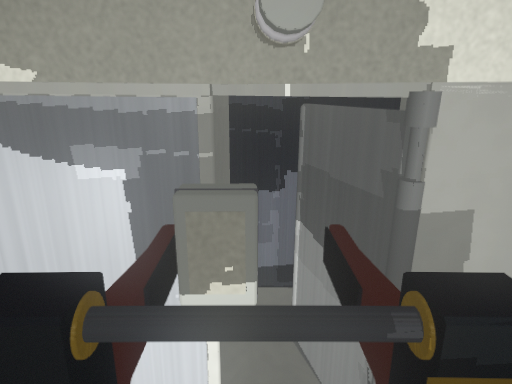

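>>> move_arm:
  increments: [42,0,1,0,0,48,0,2,0,0,54,0,3,0,0,60,0,4,0,0,66,0,5,0,0,72,0,6,0,0,78,0,7,0,0,78,0,7,0,0,78,0,7,0,0]

```text
t: 8.18
ee_pos: [560.8, -77.7, 127.0]
orientation: [2.315, 2.117, 0.0]
ft_force: [-2.5, -0.2, 0.6]
width: 60.5
```

```bash

python3 - <<'E'
from h import *
im=grab('wrist','w7');st(im['o']);grab('scene','s7');crop('s7',160,100,320,230,5,'s7c')
E
```

```text
t 8.175 xb,yb 25.4 14.1 z 127.0 w 60.5 front outer 69.1 rear inner -4.9 F [-2.5 -0.2  0.6]
```

View pics/w7.png

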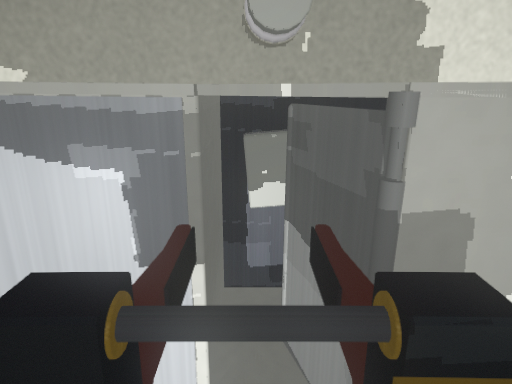

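View pics/s7c.png

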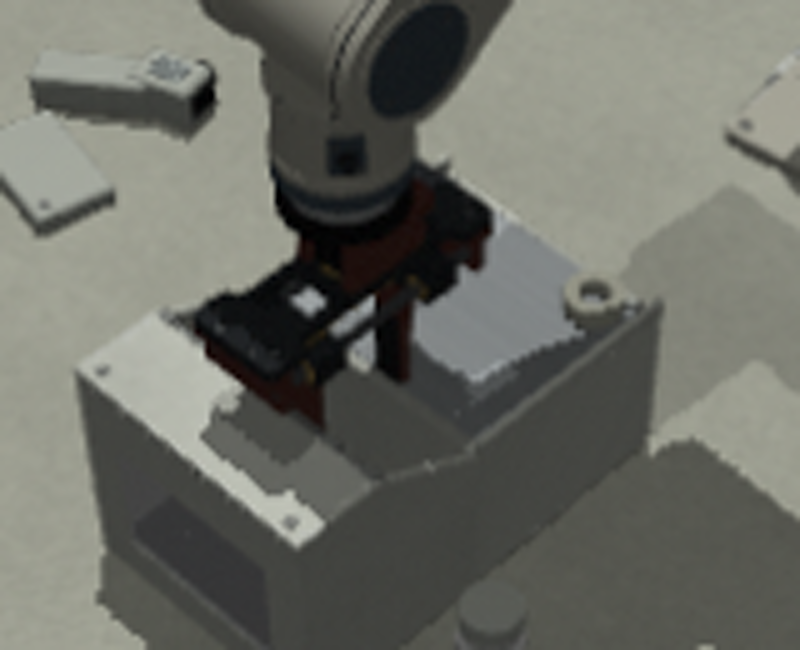

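>>> move_arm:
  increments: [78,0,-4,0,0,78,0,-10,-2,0,78,0,-17,-5,0,78,0,-24,-9,0,78,0,-32,-14,0,78,0,-40,-22,0,78,0,-46,-34,0,78,0,-50,-50,0,78,0,-52,-75,0,78,0,-52,-105,0,78,0,-52,-135,0,78,0,-52,-150,0]

```text
t: 9.78
ee_pos: [509.2, -72.7, 279.3]
orientation: [2.313, 2.115, 0.004]
ft_force: [0.7, 0.1, 0.9]
width: 61.5
```

>>> move_arm:
  increments: [78,20,-10,-15,0,78,60,-20,-30,0,78,110,-30,-40,0,78,150,-40,-40,0,78,170,-40,-40,0,78,170,-40,-40,0]

```text
t: 10.52
ee_pos: [484.0, 101.3, 318.4]
orientation: [2.311, 2.118, 0.003]
ft_force: [-0.2, 0.2, 0.2]
width: 61.1
```

```bash

python3 - <<'E'
from h import *
im=grab('wrist','w8');st(im['o']);grab('scene','s8');crop('s8',100,90,320,250,3.6,'s8c')
grab('top','t8');crop('t8',220,120,350,250,5,'t8c')
E
```

```text
t 10.525 xb,yb -66.8 185.7 z 318.4 w 61.1 front outer -22.8 rear inner -97.3 F [-0.2  0.2  0.2]
```

View pics/w8.png

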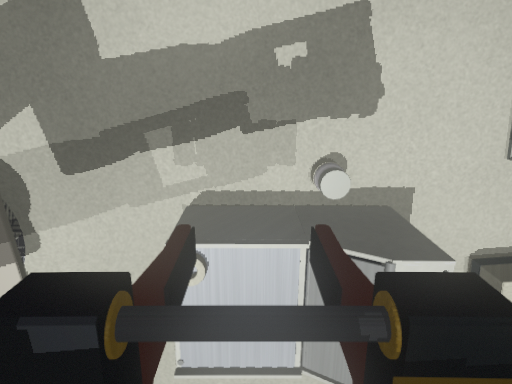

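View pics/s8c.png

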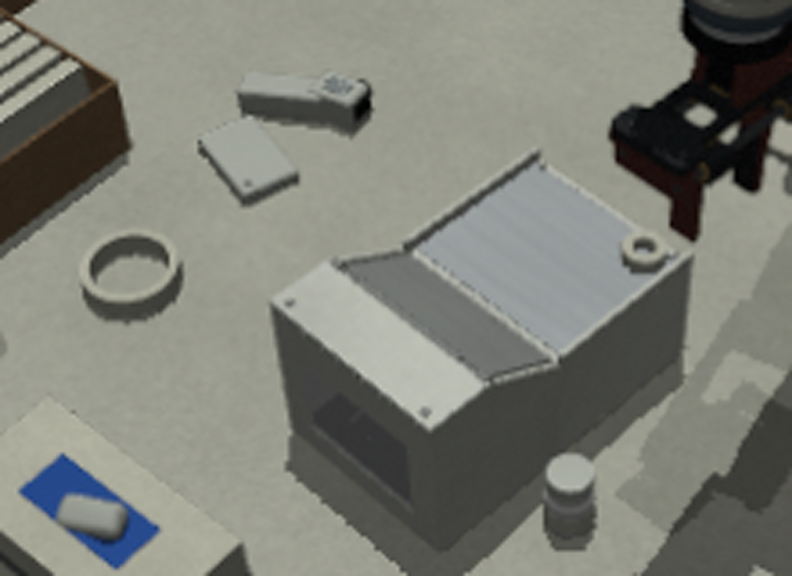

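View pics/t8c.png

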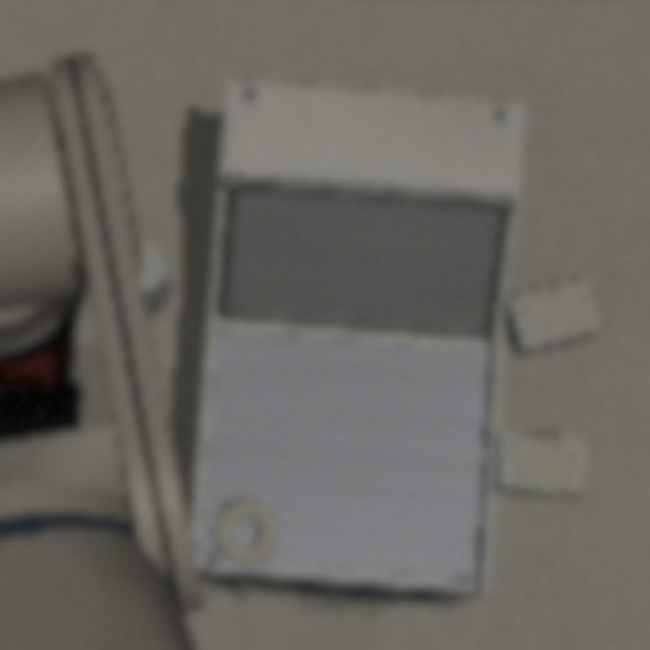

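The tray is empty apart from the label roll. The flap is shut in both the scene crop (around 455,315) and the top crop (around 365,260). The jar, both waiting cases and the label roll are where they were.

```bash
python3 -c "
from h import *
print(ctrl.close_job())"
```

```text
the job is handed in; nothing more can be done
None
```

The specimen case is in the drop box and the flap has sprung shut. I handed the job in at about 10.7 s.

- **Opening the flap:** I put the fingers either side of the case, 6 mm above the tray. The front finger pushed the flap open before the rear finger touched the case.
- **Pushing the case:** Moving forward brought the case part-way over the sill. Then I closed the fingers slowly while the arm advanced, so the front finger stayed on the flap about 69 mm past the sill and the rear finger pushed the case until it dropped. The case was never gripped, and it never touched the flap while on the tray.
- **Withdrawing:** I backed out and up, then moved clear to the left.

**Last checks:**
- With the flap still open, the wrist picture showed the case on the box floor. Its apparent size matched that height.
- After withdrawing, the pictures showed the flap shut and the tray empty except for the label roll. The jar and waiting cases looked unmoved, judged by eye rather than measured.
- The wrist force read at most about 4 N at the end of each move.
- No check failed or disagreed.

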